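# Refit the shutter of a dust-extraction gate at half open and start the extractor

## Task

Put the cleaned shutter plate back into the dust-extraction gate: lay it nose first in the open mouth of the guide and let go of it, then slide it in to the second click, where it half covers the round port. Then switch the extractor on by turning the shrouded rotary switch on the starter box clockwise to its end stop. Leave everything else on the bench where it is.

Things in the scene. Friction and masses are not known exactly. Their poses are not given: they have to be found in the camera images.
- shutter: Loose bare-steel plate lying flat on the bench, 180 long (y) x 60 wide (x) x 6 thick, about 0.5 kg, upright pull at the tail. Origin: centre of its underside; +y points to the nose (end without pull). Centre of mass about 7 mm tailward. Can be gripped across its 60 mm at the middle; lifted by the pull alone it may sag nose down. -x edge straight, +x edge with three notches.
- shutter_notch (a point): Middle one of three rounded notches in the shutter's +x edge, each 4 deep and about 10 wide, centred 18, 43 and 68 mm behind the nose; farther back the edge is plain. Point on the underside at x = 30, y = 47. The gate's catch drops into these.
- shutter_nose (a point): Middle of the shutter's nose edge, on its underside (90 mm from its origin along +y). Axes as the shutter.
- shutter_pull (a point): Centre of the shutter's upright pull: a steel block 40 wide (x), 12 thick (y), from 6 to 40 mm above the plate's underside, flush with the tail end; pinch it across its 12 mm (along the sliding direction) or push it. 84 mm tailward of the shutter's origin, 22.5 mm above its underside.
- gate: Fixed aluminium slide gate on a grey plenum box 100 wide (x), on the bench; place and yaw vary. Origin: on the bench below the middle of the guide's mouth; +y is the way in, z up. Bed 75 mm above the bench. Straight rails from y = 25 to 150, inner faces at x = -30.5 and +31; from y = 30 under a cover, 8 mm clear over the bed, 13 to its top. End stop at y = 142. A pipe leaves the +x side at y = 80.
- gate_mouth (a point): Middle of the guide's mouth (gate y = 0) on the bed, 75 mm above the bench; axes as the gate. From here to y = 25 the rails flare, open above: 73 wide narrowing to 61.5. Before it, from y = -110 to 0, only a tongue 40 wide, 6 thick, carries the plate, with free air at both sides for fingers; thin leg at y = -94. Gripped edges must be let go before the fingers reach the flare.
- gate_half (a point): Where the shutter_nose point lies at the second click: on the bed, 110 mm in from gate_mouth. Axes as the gate. Also the centre of the round port, 46 mm bore, whose collar rises to 33 mm above the bed; the plate is seen through it.
- gate_catch (a point): Spring ball catch (ball radius 5) in the +x rail at gate y = 67. It presses the plate to the -x rail with 6 to 9 N and clicks into the notches when the nose is at gate y = 85 (first, port open), 110 (second, half covered), 135 (third, shut). Pushing through a click takes 12 to 17 N, between clicks about 5 N. It draws the plate in from about 3 mm off a stop and holds it.
- starter: Fixed grey starter box of the extractor, 110 (x) x 100 (y) x 60 high; place and yaw vary. Origin: centre of its underside. On its top a guard collar, 84 inside, 91 outside, rises from 60 to 100 mm above the bench around the rotary switch.
- switch (a joint): Rotary switch, axis upright through the starter's origin. Black bar grip 42 long x 14 wide, top 104 mm above the bench, free of its 44 mm disc from 74 mm up. Radians: 0 = off, bar along the starter's x axis; grows clockwise seen from above; 1.05 = on, end stop. Stays where it is left (friction 0.06 N m).
- switch_grip (a point): On the switch's axis, 91 mm above the bench: a good height to grip the bar. Axes as the starter box (does not turn with the switch).
- tin: Open round tin with bolts, diameter 100, 85 high, loose, 0.7 kg; not part of the job. Origin: centre of its underside.
- flat_bar: Loose dark steel flat-bar offcut 160 (x) x 40 (y) x 6, without pull or notches; not part of the job. Origin: centre of its underside.
- screwdriver: Loose black screwdriver, 170 long along x, 26 thick; not part of the job.
- spanner: Loose steel spanner, 190 long along x, 8 thick; not part of the job.
- cut_disc: Loose black cutting disc, diameter 115, 7 thick, lying flat; not part of the job.
- grease_tin: Loose closed steel grease tin, diameter 75, 53 high; not part of the job. Origin: centre of its underside.
Mind the look-alikes: they are no part of the job. What is shaped like the shutter but brown is not meant. What is shaped like the starter but brown is not meant.

How it is judged:
By the outcome, as a careful person would: the job done as asked, in the order asked, and still so for the second after the job is handed in, with the robot touching nothing.
It also fails if it takes over 67 s, if anything falls off the work surface, if the arm or the gripper's body presses on something with over 40 N, if the wrist force passes 120 N, or if a joint passes its speed limit or range.

## Robot

A 6-joint arm with a two-finger parallel gripper is mounted at the origin on the work surface. World frame = base frame: x ahead of the robot, y to its left, z up, the work surface at z = 0. Lengths are in m, angles in rad, forces in N, time in s.
With the tool pointing down it reaches from about 0.325 to 0.9 m from the base axis. Payload 6.1 kg.
Tool frame: the origin (TCP) lies midway between the tips of the shut fingers; the grasp point (between the pads) lies 19 mm behind it; x points along the fingers, y is the direction in which the jaws open and shut, and the axes are right-handed (so a half turn about x gives the same grasp; the last joint's range is limited). The gripper opens to 85 mm and grips with 20 to 120 N. Pads are 22 mm wide; open, the fingers measure 114 mm over their backs; the gripper's body (76 mm by 85 mm) begins 54 mm behind the grasp point. The pads swing forward as they close: fully open they stand 13 mm farther back than shut.
Start: joints at [-1.298, 0.22, 1.526, -0, 1.395, -0.126], TCP at [0.243, -0.576, 0.231] pointing down, gripper open.
Joint ranges: [-2.98, 2.98], [-0.91, 2.08], [0.09, 2.57], [-1.24, 4.39], [0.2, 2.65], [-2.68, 2.68]. Speed limits (rad/s): [2.57, 2.57, 3.01, 3.14, 3.14, 3.14].

## Interface

Orientations are given as [roll, pitch, yaw] about the fixed x, y, z axes, in that order (R = Rz(yaw) Ry(pitch) Rx(roll)).
In Python, from plant import movep, move_l, set_joints, gripper_to, hold, inverse_kinematics, observe, get_image, get_calibration, Unreachable, job_done gives the robot as it stands. Calls block until the motion is done:
- movep(position, orientation): joint-space move of the TCP to a pose.
- move_l(position, feed=0.15, rotation=None, max_force=None): straight line of the TCP; rotation=None keeps the orientation; feed is the mean speed in m/s. With max_force (N) it stops when the force on the tool has changed by that much, and returns True; else False.
- set_joints(angles): joint-space move.
- gripper_to(opening, f_grip=None): finger opening in m; f_grip is the grip in N (None keeps the last); returns when the fingers have stopped.
- hold(seconds).
- inverse_kinematics(position, orientation): joint angles nearest the present ones, or None.
- observe(): the state.
- get_image(name): name is "scene" or "top"; returns (picture, depth): 400x640x3 uint8, red, green, blue; 400x640 float32, m along the optical axis (not along the pixel's ray), 0 where there is no reading.
- get_calibration(name): a dict with "intrinsics" (3x3 intrinsics, pixels), "world_from_camera" (4x4, takes a point from camera to world coordinates). Camera axes: x right, y down, z forward; pixel columns grow to the right and rows downward; lengths in m; the calibration is good to about 2 mm. A picture is of the moment at which its call begins. get_calibration takes no time and is no camera call.
A pose or a line that the arm cannot do raises Unreachable and nothing moves.
- job_done(): hands the job in, once; it reports no verdict.
The state is a dict: "time_s": time; "q": joint angles; "joint_velocities": joint speeds; "joint_torque": joint torques, N m; "eef_pos": TCP position; "tcp_rot": TCP orientation; "ft_force": force on the tool from outside, world axes, zero at the start; "torque": the same for the moment, N m; "opening": finger opening in m.
Only numpy, scipy, OpenCV 4.12 (cv2) and the standard library are available. Lean on these libraries where they do the work, as an engineer would, in place of code of your own. Each camera call takes 0.05 s, during which the arm holds its last target. There are 200 camera calls.

## Working session

There is one attempt and no reset: what is moved stays moved. The work goes in short steps, each a Python script; the robot and the scene stay as the last script left them, time stands still between calls to the robot, and variables do not carry over. Pictures are saved under pics/ and viewed, about 8 in all and at most 12, crops included, and the job is handed in when it is done.

```bash
ls; mkdir -p pics
python3 - <<'E'
from plant import *
import cv2,numpy as np
for n in("top","scene"):
    p,d=get_image(n); cv2.imwrite(f"pics/{n}0.png",p[:,:,::-1]); np.save(f"pics/{n}0.npy",d)
    c=get_calibration(n); print(n,np.round(c["intrinsics"],1).tolist(),np.round(c["world_from_camera"],3).tolist())
o=observe();print(o["time_s"],o["eef_pos"],o["tcp_rot"],o["ft_force"])
E
```

```text
pics
top [[488.5, 0.0, 310.7], [0.0, 488.5, 204.8], [0.0, 0.0, 1.0]] [[-0.022, -0.992, 0.122, 0.274], [-1.0, 0.021, -0.009, 0.022], [0.007, -0.122, -0.993, 1.731], [0.0, 0.0, 0.0, 1.0]]
scene [[463.7, 0.0, 314.2], [0.0, 463.7, 196.1], [0.0, 0.0, 1.0]] [[0.479, 0.62, -0.621, 1.284], [0.878, -0.329, 0.349, -0.441], [0.013, -0.712, -0.702, 1.006], [0.0, 0.0, 0.0, 1.0]]
0.1 [ 0.24254677 -0.57541978  0.23029097] [-1.71852898  1.56900705  1.82181548] [ 0.22079158 -0.08773528  0.82374196]
```

View pics/top0.png

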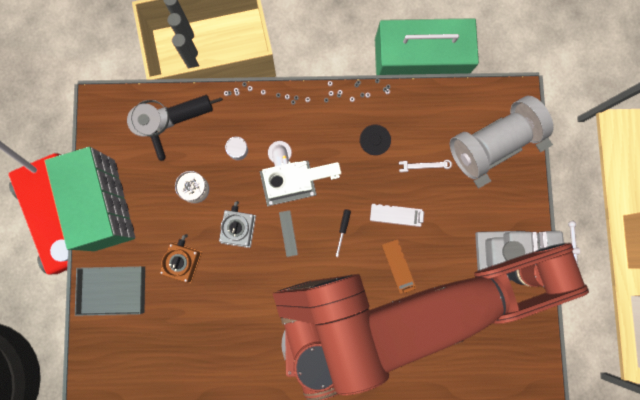

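View pics/scene0.png

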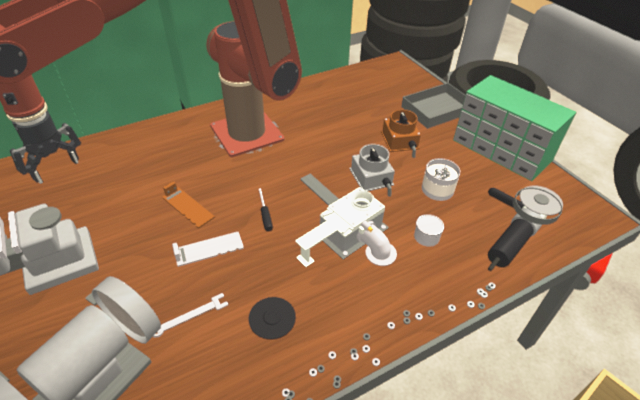

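The top view shows the candidate plates: a bare-steel one at (397,215) with its pull at the right and nose at the left, a brown look-alike at (398,265), and the flat bar at (288,233). The starters are grey at (237,228) and brown at (180,262). The gate is at (287,182), with its tongue running right to (340,171). The bare-steel plate and the grey starter fit the description; I'll confirm both in enlarged crops.

```bash
cat > h.py <<'E'
from plant import *
import cv2,numpy as np
def cloud(n,d):
    c=get_calibration(n);K=c["intrinsics"];T=c["world_from_camera"]
    v,u=np.mgrid[:400,:640]; P=np.stack([(u-K[0,2])/K[0,0]*d,(v-K[1,2])/K[1,1]*d,d],-1)
    return P@T[:3,:3].T+T[:3,3]
def pix2w(n,uv,z):
    c=get_calibration(n);K=c["intrinsics"];T=c["world_from_camera"]
    r=T[:3,:3]@np.linalg.inv(K)@np.array([uv[0],uv[1],1.]); return T[:3,3]+r*(z-T[2,3])/r[2]
E
python3 - <<'E'
from h import *
t=cv2.imread("pics/top0.png");s=cv2.imread("pics/scene0.png")
f=lambda i,a,b,c,d,k:cv2.resize(i[c:d,a:b],None,fx=k,fy=k,interpolation=cv2.INTER_CUBIC)
a=f(t,250,430,150,232,4.4); b=f(t,212,262,198,252,4.4);
im=np.zeros((600,800,3),np.uint8); im[:a.shape[0],:a.shape[1]]=a; im[362:362+b.shape[0],:b.shape[1]]=b
c=f(s,350,400,140,195,4.3); im[362:362+c.shape[0],240:240+c.shape[1]]=c
c2=f(s,165,250,225,270,4); im[362:362+c2.shape[0],459:799]=c2[:, :340]
cv2.imwrite("pics/crop1.png",im)
cv2.imwrite("pics/crop2.png",f(s,285,405,180,270,6.6))
for n in("top","scene"):
    P=cloud(n,np.load(f"pics/{n}0.npy")); im=cv2.imread(f"pics/{n}0.png").astype(int)
    boxes=dict(top=dict(shut=(362,430,198,234),cover=(255,345,155,210),start=(215,260,200,255)),scene=dict(shut=(165,250,225,272),cover=(290,395,180,275),start=(345,400,140,192)))[n]
    for k,(lo,hi) in dict(shut=(.003,.010),cover=(.068,.092),start=(.056,.064)).items():
        a,b,c,d=boxes[k]; m=np.zeros((400,640),bool); m[c:d,a:b]=1
        m&=(P[...,2]>lo)&(P[...,2]<hi)
        q=P[m]; 
        if len(q)<5: print(n,k,len(q));continue
        r=cv2.minAreaRect((q[:,:2]*1000).astype(np.float32)); print(n,k,len(q),"zmed",np.median(q[:,2]).round(4),[np.round(x,1) for x in r])
    a,b,c,d=boxes['shut']; m=np.zeros((400,640),bool); m[c:d,a:b]=1; m&=(P[...,2]>.025)&(P[...,2]<.06); q=P[m]; print('pull',len(q),q.mean(0).round(4),cv2.minAreaRect((q[:,:2]*1000).astype(np.float32)))
E
```

```text
top shut 903 zmed 0.0057 [array([ 441.1, -295.9]), array([241.2, 125.5]), np.float64(88.8)]
top cover 1294 zmed 0.0823 [array([596.3,  37.3]), array([138.3, 259.4]), np.float64(11.8)]
top start 398 zmed 0.0604 [array([406.2, 264.7]), array([ 99.8, 109.4]), np.float64(80.2)]
pull 49 [ 0.4327 -0.3768  0.0383] ((432.4595947265625, -377.1461486816406), (13.30427074432373, 39.79557418823242), 77.92940521240234)
scene shut 1450 zmed 0.0059 [array([ 433.1, -302.9]), array([247.8, 165.3]), np.float64(62.7)]
scene cover 2006 zmed 0.0798 [array([591.7,  35.2]), array([134.7, 264.7]), np.float64(11.3)]
scene start 281 zmed 0.0603 [array([405.9, 262.9]), array([101.4, 113.3]), np.float64(79.0)]
pull 72 [ 0.4363 -0.3806  0.0382] ((433.4006042480469, -380.73358154296875), (12.951773643493652, 42.76638412475586), 85.1873550415039)
```

View pics/crop1.png

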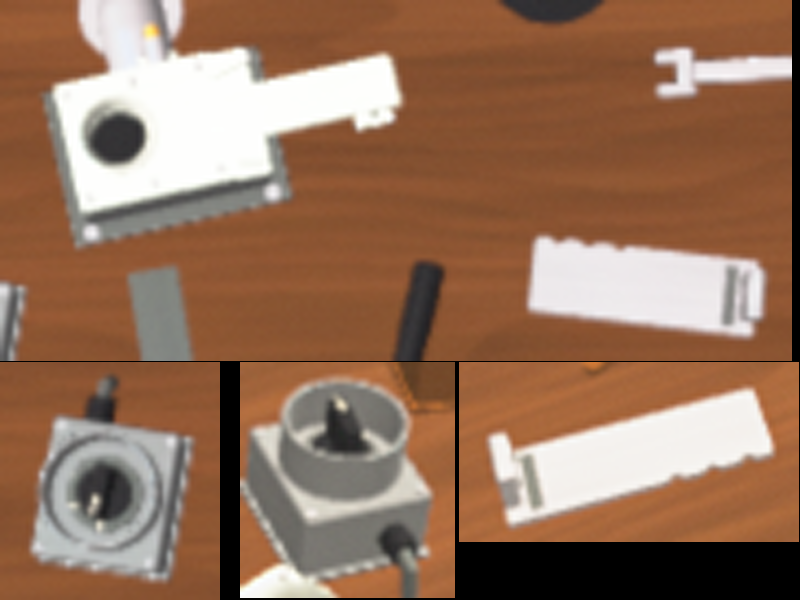

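View pics/crop2.png

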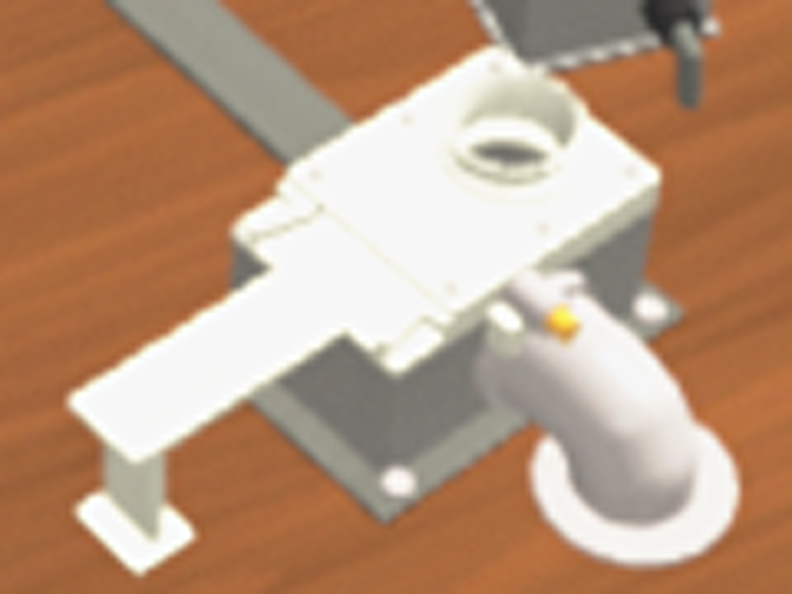

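The crops confirm the bare-steel plate: notches on the upper edge near the nose (530–630,245), pull at (745,290). They also confirm the grey starter. Next I'll fit poses from depth plus colour.

```bash
cat >> h.py <<'E'
def seg(n,p,d,box,lo,hi,sat=60,minv=0):
    P=cloud(n,d); hsv=cv2.cvtColor(np.ascontiguousarray(p),cv2.COLOR_RGB2HSV)
    m=np.zeros((400,640),np.uint8); a,b,c,e=box; m[c:e,a:b]=1
    m&=((P[...,2]>lo)&(P[...,2]<hi)&(hsv[...,1]<sat)&(hsv[...,2]>=minv)).astype(np.uint8)
    k,l,st,_=cv2.connectedComponentsWithStats(m)
    if k<2: return np.zeros((0,3))
    return P[l==1+st[1:,4].argmax()]
def rect(q):
    c,s,a=cv2.minAreaRect((q[:,:2]*1000).astype(np.float32)); return np.round(c,1),np.round(s,1),round(a,1)
BOX=dict(top=dict(shut=(362,430,198,234),cover=(255,345,155,210),start=(215,260,200,255)),scene=dict(shut=(165,250,225,272),cover=(290,395,180,275),start=(345,400,140,192)))
E
python3 - <<'E'
from h import *
for n in("top","scene"):
    p=cv2.imread(f"pics/{n}0.png")[:,:,::-1]; d=np.load(f"pics/{n}0.npy"); B=BOX[n]
    print(n)
    q=seg(n,p,d,B['shut'],.003,.009); print(" shut",len(q),rect(q))
    q=seg(n,p,d,B['cover'],.0845,.092); print(" cover",len(q),rect(q),np.median(q[:,2]))
    q=seg(n,p,d,B['cover'],.071,.0795); print(" bed",len(q),rect(q),np.median(q[:,2]))
    t=q[(q[:,1]<-.06)]
    if len(t)>5:
        l=cv2.fitLine((t[:,:2]*1000).astype(np.float32),cv2.DIST_L2,0,.01,.01).ravel(); print(" tongue",l,np.degrees(np.arctan2(l[1],l[0])))
    q=seg(n,p,d,B['cover'],.098,.113); print(" collar",len(q),rect(q) if len(q)>4 else '')
    q=seg(n,p,d,B['start'],.057,.063); print(" start",len(q),rect(q))
    q=seg(n,p,d,B['start'],.096,.1015); print(" guard",len(q),rect(q) if len(q)>4 else '')
    q=seg(n,p,d,B['start'],.1018,.108,256); print(" bar",len(q),rect(q) if len(q)>4 else '')
    g=lambda uv,z:np.round(pix2w(n,uv,z)*1000,1)
    k=4.4
    if n=="top":
        for x,y,z in[(537,238,.006),(529,309,.006),(750,334,.006),(390,54,.075),(400,104,.075),(55,88,.088),(246,48,.088),(272,172,.088),(85,213,.088),(117,131,.108)]:
            print("  ",x,y,g(((x+.5)/k-.5+250,(y+.5)/k-.5+150),z))
E
```

```text
top
 shut 288 (array([ 440.5, -319.3]), array([136.3,  61.8]), 81.6)
 cover 506 (array([576.,  93.]), array([121.2, 142.1]), 11.8) 0.08815727915643534
 bed 402 (array([588. , -26.1]), array([ 89.7, 138.7]), 13.0) 0.07556854224803833
 tongue [ 8.7944889e-01  4.7599337e-01  5.9942560e+02 -7.7964104e+01] 28.424046
 collar 122 (array([560.4, 121.6]), array([60.6, 59.2]), 59.7)
 start 97 (array([368. , 271.4]), array([99.8, 31.4]), 80.3)
 guard 10 (array([442. , 285.6]), array([ 4.2, 31.5]), 30.7)
 bar 33 (array([406.1, 265.1]), array([13.7, 38.7]), 74.0)
   537 238 [ 484.7 -211.7    6. ]
   529 309 [ 427.1 -203.1    6. ]
   750 334 [ 403.2 -380.6    6. ]
   390 54 [624.1 -92.3  75. ]
   400 104 [584.1 -98.9  75. ]
   55 88 [599.8 169.6  88. ]
   246 48 [628.4  20.7  88. ]
   272 172 [530.3   2.6  88. ]
   85 213 [501.3 147.5  88. ]
   117 131 [561.4 120.7 108. ]
scene
 shut 910 (array([ 441.5, -296.8]), array([180.1,  66.2]), 82.5)
 cover 808 (array([572.5, 100.5]), array([121.5, 124.6]), 12.7) 0.08867509837833532
 bed 820 (array([579.4,  -3.7]), array([190. , 102.8]), 84.0) 0.07559815012669785
 tongue [ 9.7128755e-01 -2.3790859e-01  5.9939795e+02 -7.9193237e+01] -13.763135
 collar 160 (array([559. , 119.4]), array([58.4, 61.2]), 58.9)
 start 218 (array([405.7, 262.8]), array([101.2, 113.2]), 79.4)
 guard 24 (array([366.1, 252.5]), array([11.7, 51.5]), 12.3)
 bar 39 (array([406.5, 261.2]), array([15.3, 41.6]), 76.3)
```

Poses, each consistent across both cameras and the given sizes:

| Item | Position (mm) | Yaw |
|---|---|---|
| Shutter | (442.5,-296.5) | -7.8° |
| Gate mouth | (582.4,12.7) | 11.7° |
| Starter | (406,263.5) | -10° |

For the gate, mouth to tongue end plus port measures 220 mm, as it must. Now I'll pick up the plate and hover at the mouth.

```bash
cat >> h.py <<'E'
D=np.deg2rad
def rot(jaw): return [0,np.pi/2,D(jaw-90)]
SH=np.array([.4425,-.2965]);SY=-7.8
GM=np.array([.5824,.0127]);GY=11.7
ST=np.array([.406,.2635]);SW=-10.
def loc(o,yaw,x,y):
    a=D(yaw); return o+np.array([np.cos(a)*x-np.sin(a)*y,np.sin(a)*x+np.cos(a)*y])
def P3(xy,z): return [float(xy[0]),float(xy[1]),z]
def st(m=""):
    o=observe();print(m,"t%.1f"%o["time_s"],np.round(o["eef_pos"],4),"op%.4f"%o["opening"],"F",np.round(o["ft_force"],1),"M",np.round(o["torque"],2))
E
python3 - <<'E'
from h import *
g=loc(SH,SY,0,-.005)
gripper_to(.070)
movep(P3(g,.08),rot(SY)); st("above")
print(move_l(P3(g,.012),.12)); print(move_l(P3(g,-.005),.03,max_force=6)); st("down")
gripper_to(.05,70); st("grip")
print(move_l(P3(g,.15),.12)); st("lift")
h=loc(GM,GY,0,.012-.095)
movep(P3(h,.13),rot(GY)); st("hover")
for n in("top","scene"):
    p,d=get_image(n); cv2.imwrite(f"pics/{n}1.png",p[:,:,::-1]); np.save(f"pics/{n}1.npy",d)
t=cv2.imread("pics/top1.png");s=cv2.imread("pics/scene1.png")
cv2.imwrite("pics/v1.png",np.vstack([cv2.resize(t[130:230,250:450],None,fx=3,fy=3),cv2.resize(s[130:280,210:410],None,fx=3,fy=2)]))
E
```

```text
above t1.8 [ 0.4421 -0.3029  0.0809] op0.0699 F [ 0.5  0.4 -0.3] M [ 0.01  0.04 -0.03]
False
False
down t3.2 [ 0.4418 -0.3014 -0.0051] op0.0700 F [ 0.1 -0.2  1. ] M [ 0.04 -0.04 -0.02]
grip t3.5 [ 0.4422 -0.3018 -0.0041] op0.0574 F [-1.3  0.9  4.7] M [0.15 0.34 0.  ]
False
lift t4.9 [ 0.4413 -0.301   0.1489] op0.0575 F [-0.  -0.8 -3.5] M [ 0.01 -0.    0.06]
hover t6.0 [ 0.5988 -0.0696  0.1298] op0.0574 F [-0.2  0.3 -3.7] M [-0.02 -0.03 -0.07]
```

View pics/v1.png

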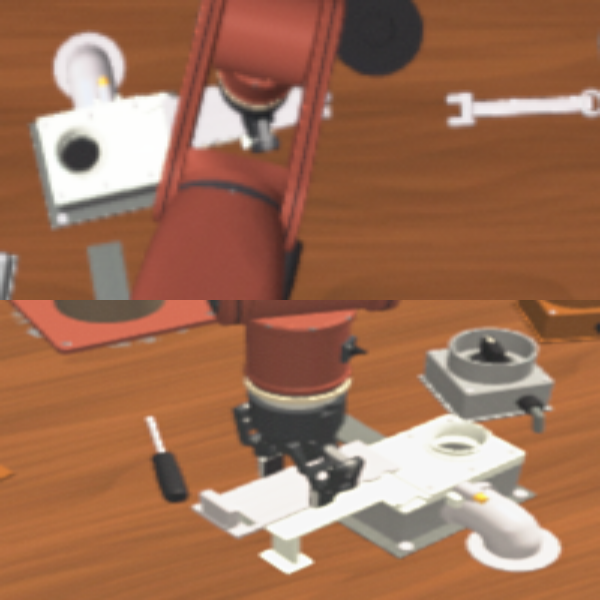

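The plate is held level and in line over the tongue. I'll check its pose from the scene depth before lowering.

Run:
```python
from h import *
n="scene";p=cv2.imread("pics/scene1.png")[:,:,::-1]; d=np.load("pics/scene1.npy"); P=cloud(n,d)
hsv=cv2.cvtColor(np.ascontiguousarray(p),cv2.COLOR_RGB2HSV)
m=np.zeros((400,640),bool); m[195:250,265:375]=1; m&=(hsv[...,1]<60)&(hsv[...,2]>150)&(P[...,2]>.128)&(P[...,2]<.148)
q=P[m]; a=D(GY); l=(q[:,:2]-GM)@np.array([[np.cos(a),-np.sin(a)],[np.sin(a),np.cos(a)]])*1000
print(len(q),np.median(q[:,2]),"x",np.percentile(l[:,0],[0,2,98,100]).round(1),"y",np.percentile(l[:,1],[0,2,98,100]).round(1))
c=np.polyfit(l[:,1],q[:,2]*1000,1);print("slope z/y",c)
for y0 in range(-170,20,20):
    s=l[(l[:,1]>y0)&(l[:,1]<y0+20)]
    if len(s)>3: print(y0,len(s),s[:,0].min().round(1),s[:,0].max().round(1))
```

```text
869 0.14073381929198725 x [-35.3 -29.7  30.8  41. ] y [-172.1 -170.2    7.4   11.6]
slope z/y [-3.28171090e-03  1.40483027e+02]
-170 73 -30.1 30.0
-150 130 -29.6 31.3
-130 158 -32.8 30.3
-110 163 -35.3 40.0
-90 97 -30.7 41.0
-70 20 -31.2 29.7
-50 19 -25.7 30.3
-30 55 -31.0 30.9
-10 129 -30.4 30.5
10 4 -19.5 22.6
```

The plate is level and centred within 0.5 mm, with its nose at y≈10, aligned to the gate. Next: lay it down, release, and push from behind the pull.

Run:
```python
from h import *
h=loc(GM,GY,0,.012-.095)
print(move_l(P3(h,.082),.1),move_l(P3(h,.068),.02,max_force=5)); st("laid")
gripper_to(.080); st("open")
move_l(P3(h,.15),.15)
b=loc(GM,GY,0,-.200)
move_l(P3(b,.15),.2); gripper_to(.0)
move_l(P3(b,.087),.12); st("behind")
for n in("top","scene"):
    p,d=get_image(n); cv2.imwrite(f"pics/{n}2.png",p[:,:,::-1]); np.save(f"pics/{n}2.npy",d)
s=cv2.imread("pics/scene2.png"); cv2.imwrite("pics/v2.png",cv2.resize(s[160:280,220:400],None,fx=4,fy=4))
```

```text
False True
laid t7.3 [ 0.5993 -0.0685  0.0709] op0.0575 F [0.3 1.2 5. ] M [0.02 0.01 0.01]
open t7.7 [ 0.5975 -0.0681  0.0688] op0.0798 F [-0.6  1.2 -0.6] M [ 0.03  0.07 -0.  ]
behind t10.5 [ 0.6233 -0.1833  0.0873] op-0.0003 F [-0.5 -0.7  0.8] M [ 0.    0.01 -0.03]
```

View pics/v2.png

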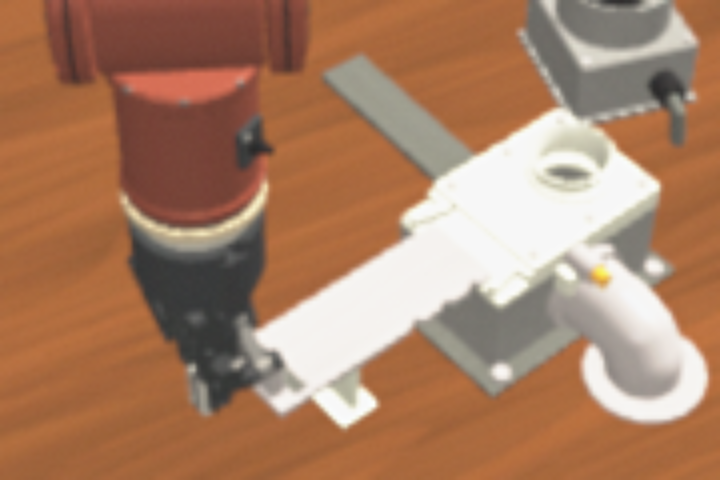

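The plate lies on the tongue with its nose in the flare, released. Now I push in steps, logging the force along the gate.

Run:
```python
from h import *
a=D(GY); u=np.array([-np.sin(a),np.cos(a)]);v=np.array([np.cos(a),np.sin(a)])
def go(y,f,mf=30):
    r=move_l(P3(loc(GM,GY,0,y/1000),.087),f,max_force=mf)
    o=observe();F=o["ft_force"][:2];e=(o["eef_pos"][:2]-GM)*1000
    print(y,"act%.1f"%(e@u),"n%.1f"%(e@u+191),"Fy%.1f Fx%.1f"%(F@u,F@v),r); return r
bad=go(-150,.04) or go(-125,.04)
y=-125
while not bad and y<-92:
    y+=3; bad=go(y,.03)
st()
```

```text
-150 act-149.9 n41.1 Fy-0.7 Fx-0.7 False
-125 act-126.1 n64.9 Fy-7.2 Fx-0.3 False
-122 act-122.7 n68.3 Fy-4.3 Fx0.8 False
-119 act-119.0 n72.0 Fy-4.0 Fx0.2 False
-116 act-116.0 n75.0 Fy-2.9 Fx0.5 False
-113 act-112.7 n78.3 Fy-1.2 Fx-0.6 False
-110 act-109.0 n82.0 Fy0.6 Fx-0.3 False
-107 act-107.1 n83.9 Fy-4.0 Fx-2.1 False
-104 act-106.4 n84.6 Fy-10.8 Fx-2.7 False
-101 act-103.2 n87.8 Fy-9.0 Fx-2.4 False
-98 act-98.8 n92.2 Fy-4.2 Fx-2.5 False
-95 act-95.4 n95.6 Fy-5.0 Fx-1.6 False
-92 act-92.8 n98.2 Fy-7.3 Fx-3.8 False
 t15.6 [ 0.6004 -0.0783  0.0867] op0.0000 F [-2.2 -7.9 -0.6] M [-1.14  0.35  0.09]
```

The first click passed at a reading of ≈84, with the draw-in seen. Continue to the second.

Run:
```python
from h import *
a=D(GY); u=np.array([-np.sin(a),np.cos(a)]);v=np.array([np.cos(a),np.sin(a)])
def go(y,f=.02,mf=30):
    r=move_l(P3(loc(GM,GY,0,y/1000),.087),f,max_force=mf)
    o=observe();F=o["ft_force"][:2];e=(o["eef_pos"][:2]-GM)*1000
    print(y,"n%.1f"%(e@u+191),"Fy%.1f Fx%.1f"%(F@u,F@v),r); return F@u
for y in(-89,-88,-87,-86,-85,-84,-83.5,-83,-82.5):
    f=go(y)
    if y>=-86 and f>-1.5: break
go(-110,.1); move_l(P3(loc(GM,GY,0,-.110),.17),.15)
b=loc(ST,SW,0,0); movep(P3(b,.20),rot(SW+90)); st()
for n in("top","scene"):
    p,d=get_image(n); cv2.imwrite(f"pics/{n}3.png",p[:,:,::-1]); np.save(f"pics/{n}3.npy",d)
s=cv2.imread("pics/scene3.png");t=cv2.imread("pics/top3.png"); cv2.imwrite("pics/v3.png",np.vstack([cv2.resize(s[160:260,260:400],None,fx=4,fy=3),cv2.resize(t[155:205,255:325],None,fx=8,fy=5.6)]))
for n in("top","scene"):
    p=cv2.imread(f"pics/{n}3.png")[:,:,::-1]; d=np.load(f"pics/{n}3.npy"); P=cloud(n,d)
    m=np.zeros((400,640),bool); c=dict(top=(255,350,155,210),scene=(270,395,180,275))[n]; m[c[2]:c[3],c[0]:c[1]]=1
    l=((P[...,:2]-GM)@np.stack([v,u],1))*1000
    m&=(P[...,2]>.112)&(P[...,2]<.118)&(l[...,1]<0); q=l[m]; print(n,"pulltop",len(q),"y",q[:,1].min().round(1),q[:,1].max().round(1),"x",q[:,0].min().round(1),q[:,0].max().round(1))
```

```text
-89 n100.4 Fy-8.8 Fx-5.6 False
-88 n101.2 Fy-9.0 Fx-5.5 False
-87 n102.3 Fy-9.2 Fx-5.6 False
-86 n103.5 Fy-8.3 Fx-5.3 False
-85 n104.7 Fy-7.8 Fx-6.3 False
-84 n107.3 Fy0.1 Fx0.8 False
-110 n80.3 Fy0.6 Fx0.1 False
 t19.7 [0.4067 0.263  0.1999] op-0.0001 F [ 0.4 -0.1 -0.9] M [ 0.02 -0.02  0.01]
top pulltop 23 y -68.9 -58.1 x -18.6 21.2
scene pulltop 51 y -72.5 -59.5 x -19.9 20.1
```

View pics/v3.png

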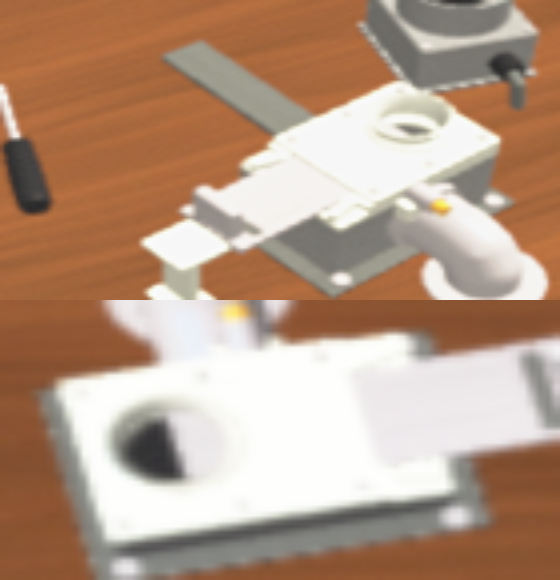

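The plate half covers the port, and its pull sits at y≈-58…-70, as expected for the second click (the force dropped to 0 on draw-in). Now the switch.

Run:
```python
from h import *
gripper_to(.034)
print(move_l(P3(ST,.11),.12),move_l(P3(ST,.079),.05,max_force=10)); st("down")
gripper_to(.008,40); st("grip")
for k in(20,40,55,60,62,64):
    move_l(P3(ST,.079),.15,rotation=rot(SW+90-k)); 
    o=observe(); st(k)
    if np.linalg.norm(o["torque"])>3: break
gripper_to(.034); move_l(P3(ST,.20),.15)
h=[.35,-.35]; set_joints([-1.298,.22,1.526,0,1.395,-.126]); st("away")
for n in("top","scene"):
    p,d=get_image(n); cv2.imwrite(f"pics/{n}4.png",p[:,:,::-1]); np.save(f"pics/{n}4.npy",d)
    q=seg(n,p,d,BOX[n]['start'],.1018,.108,256); print(" bar",len(q),rect(q) if len(q)>4 else '')
s=cv2.imread("pics/scene4.png");t=cv2.imread("pics/top4.png"); cv2.imwrite("pics/v4.png",np.hstack([cv2.resize(s[130:260,260:410],None,fx=3,fy=3),cv2.resize(t[155:255,212:325],None,fx=3,fy=3.9)]))
```

```text
False False
down t21.9 [0.4061 0.2635 0.079 ] op0.0340 F [ 0.5 -0.9  0. ] M [ 0.05 -0.06 -0.03]
grip t22.2 [0.4064 0.2634 0.0795] op0.0132 F [-0.9 -2.4  4. ] M [-0.37  0.12  0.05]
20 t22.7 [0.4061 0.2627 0.0795] op0.0136 F [-2.  -4.9  5.7] M [-0.85  0.32 -0.03]
40 t23.2 [0.4056 0.2621 0.0795] op0.0134 F [-3.3 -8.5  9.4] M [-1.33  0.64 -0.09]
55 t23.6 [0.4051 0.2618 0.0794] op0.0132 F [-6.  -9.6 11.7] M [-1.63  0.98 -0.01]
60 t23.9 [0.4049 0.2617 0.0794] op0.0135 F [ -7.4 -11.4  13.4] M [-1.71  1.05  0.07]
62 t24.1 [0.4049 0.2616 0.0795] op0.0129 F [ -7.  -10.9  12.1] M [-1.76  1.08  1.02]
64 t24.4 [0.405  0.2616 0.0795] op0.0133 F [ -6.5 -10.9  11.8] M [-1.7   1.07  1.77]
away t28.7 [ 0.2437 -0.5756  0.2319] op0.0339 F [0.5 0.9 0. ] M [ 0.01 -0.04 -0.02]
 bar 13 (array([409.9, 258. ]), array([ 9.6, 22.9]), 17.3)
 bar 34 (array([406.7, 260.4]), array([14.6, 44.5]), 17.8)
```

View pics/v4.png

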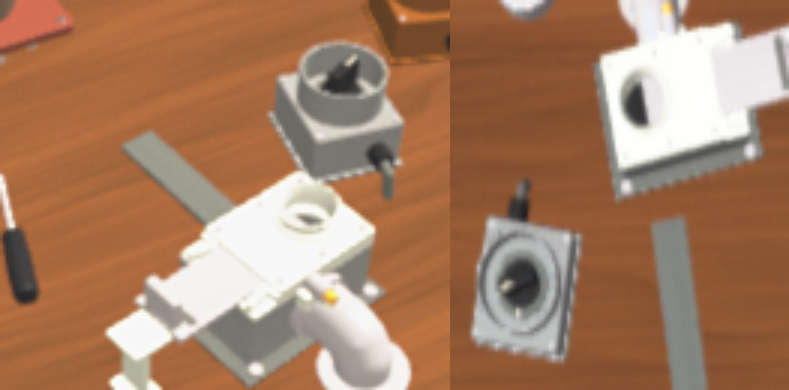

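```bash
python3 -c "
from h import *
job_done(); st()"
```

```text
the job is handed in; nothing more can be done
the job is handed in; nothing more can be done
```

The shutter is in the gate at the second click and the extractor switch is on, so I handed the job in. The robot clock read 28.7 s just before, and the arm was back at its start pose touching nothing.

- **Shutter:** I laid the plate nose first in the mouth, let go, and pushed it in from behind the pull. The first click passed at a nose reading of about 84 mm. At the second, the push force dropped to zero as the catch drew the plate in. The last push reading was 107 mm where the second click is at 110, but the catch pulled it the rest of the way. The last pictures show the plate half covering the port. The pull was at gate y ≈ -58 to -70, as it should be.
- **Switch:** I turned it clockwise until the torque about its axis rose to 1.8 N m at the end stop. The bar then measured about -72°, roughly 62° from the starter's x axis. The end stop is 60.2°, so this agrees within measuring error.
- **Disagreements:** The gripper read 57.4 mm on the 60 mm plate, and the top camera saw only part of the bar after the turn. Neither affected the result. I saw nothing else moved in the close-up views, but I did not compare the whole bench before and after.

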